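# Load the spice turntable with the round jars

### The arm

A 6-joint arm with a two-finger parallel gripper is mounted at the origin on the work surface. World frame = base frame: x ahead of the robot, y to its left, z up, the work surface at z = 0. Lengths are in m, angles in degrees, forces in N, time in s.
With the tool pointing down it reaches from about 0.4 to 0.825 m from the base axis. Payload 7 kg.
Tool frame: the origin (TCP) lies at the very end of the fingers, on their centre line; the grasp point (between the pads) lies 19 mm behind it; x points along the fingers, z is the direction in which the jaws open and shut, and the axes are right-handed (so a half turn about x gives the same grasp; the last joint's range is limited). The gripper opens to 88 mm and grips with 3 to 60 N. Pads are 19 mm wide; open, the fingers measure 130 mm over their backs; the gripper's body (78 mm by 193 mm) begins 47 mm behind the grasp point.
Start: joints at [-47.722, 20.546, 0.682, 0, -70.136, -16.507], TCP at [0.293, -0.608, 0.227] pointing down, gripper open.
Joint ranges: [-176.03, 176.03], [-82.01, 121.73], [-58.28, 71.71], [-173.87, 95.51], [-174.79, -0.11], [-173.66, 173.66]. Speed limits (degrees/s): [136.94, 136.94, 172.46, 180, 180, 180].

### API

Orientations are given as [roll, pitch, yaw] about the fixed x, y, z axes, in that order (R = Rz(yaw) Ry(pitch) Rx(roll)).
In Python, from plant import sensors, cams, workorder gives the robot as it stands. The module is installed in compiled form; this text tells all that it offers.
- The arm moves only by the shell command python3 -m handwheel 'ROWS' [OPENING] [FORCE]. ROWS is JSON, one flat list of numbers, 4 for each row, row after row: the shift along the tool's x, y, z in cm, then the turn about the tool's x in degrees. A call has exactly 10 rows; each row is the pose to reach, as a shift and turn from the pose commanded when the call began, along the tool's axes at that moment; what a row does not reach only later rows make up. A row lasts 1/8 s, in which the tool goes at most 62.5 mm and 10.7 degrees, less where a joint would pass 70% of its speed; a pose out of reach is approached as far as the arm can. A call with a gripper value outside its range is refused whole. OPENING is the finger opening in cm, from 0 to 8.76, set as the call begins (- or left out, the last holds). The fingers move at their own pace and stop on an object; FORCE is the grip in N (left out, the last holds). Time passes only in rows, so rows that repeat a pose let the fingers close, or fill a call up. It gives the time, the measured TCP pose, the force and the opening at its end, in the units of the state.
- sensors.get_state(): the state, without advancing time (a new reading comes with each control period).
- cams.capture(name): name is "scene" or "top" or "wrist"; returns a dict with "image" (480x640x3 uint8, red, green, blue), "fov_y" (degrees; the focal length in pixels is half the picture's height over the tangent of half this angle, whatever the lens; pixels are square), "cx", "cy" (the principal point, pixels), "D" ([k1, k2, p1, p2, k3] as OpenCV has them; the pictures are not rectified), "xyz" and "rotation" of the camera in the world. Camera axes: x right, y down, z forward; pixel columns grow to the right and rows downward; lengths in m; the calibration is good to about 2 mm. A picture is of the moment at which its call begins. There is no depth.
- workorder.close_job(): hands the job in, once; it reports no verdict.
The state is a dict: "time_s": time; "joints": joint angles; "qd": joint speeds; "joint_torque": joint torques, N m; "tcp_pos": TCP position; "eef_rot": TCP orientation; "contact_force": force on the tool from outside, world axes, zero at the start; "moment": the same for the moment, N m; "gripper_width": finger opening in m.
Only numpy, scipy, OpenCV 4.12 (cv2) and the standard library are available. Lean on these libraries where they do the work, as an engineer would, in place of code of your own. Each camera call takes 0.05 s, during which the arm holds its last target.

### The job

Load the spice turntable: put the three round white spice jars with bamboo lids, upright and gently, into the three ring holders on the black turntable, each jar in the ring of its size - the small jar in the small ring, the medium jar in the medium ring, the large jar in the large ring. Do not drop or tip any of them, and leave the two square jars, the blue cup and the glass container where they stand.

Things in the scene. Friction and masses are not known exactly. Their poses are not given: they have to be found in the camera images.
- jar_small: the small round spice jar: upright cylinder of white ceramic with a flat bamboo lid of the same width, diameter 30 mm, height 62 mm with the lid (the lid does not come off; grip it round the sides near the top). Loose, stands on the counter (z = 0). Origin: centre of its underside, z up along its axis. Mass 0.06 to 0.13 kg.
- jar_medium: the medium round spice jar: upright cylinder of white ceramic with a flat bamboo lid of the same width, diameter 45 mm, height 74 mm with the lid (the lid does not come off; grip it round the sides near the top). Loose, stands on the counter (z = 0). Origin: centre of its underside, z up along its axis. Mass 0.11 to 0.23 kg.
- jar_large: the large round spice jar: upright cylinder of white ceramic with a flat bamboo lid of the same width, diameter 60 mm, height 86 mm with the lid (the lid does not come off; grip it round the sides near the top). Loose, stands on the counter (z = 0). Origin: centre of its underside, z up along its axis. Mass 0.18 to 0.37 kg.
- holder_small: the small ring holder: white plastic ring, inner diameter 44 mm, outer 52 mm, 12 mm high, open above, fixed on the black turntable (a locked round plate 230 mm across, 16 mm high, its steel hub 22 mm; rings 64 mm from its middle, 120 degrees apart). A jar in it stands on the plate, level with the ring's underside. Origin: centre of the ring's underside, 16 mm above the counter; z up.
- holder_medium: the medium ring holder: white plastic ring, inner diameter 60 mm, outer 68 mm, 12 mm high, open above, fixed on the black turntable (a locked round plate 230 mm across, 16 mm high, its steel hub 22 mm; rings 64 mm from its middle, 120 degrees apart). A jar in it stands on the plate, level with the ring's underside. Origin: centre of the ring's underside, 16 mm above the counter; z up.
- holder_large: the large ring holder: white plastic ring, inner diameter 76 mm, outer 84 mm, 12 mm high, open above, fixed on the black turntable (a locked round plate 230 mm across, 16 mm high, its steel hub 22 mm; rings 64 mm from its middle, 120 degrees apart). A jar in it stands on the plate, level with the ring's underside. Origin: centre of the ring's underside, 16 mm above the counter; z up.
- square_a: square spice jar, white ceramic with a bamboo lid, 40 x 40 mm and 70 mm high, loose, not to be moved. Origin: centre of its underside, z up, x and y across its flat sides.
- square_b: square spice jar, white ceramic with a bamboo lid, 52 x 52 mm and 80 mm high, loose, not to be moved. Origin: centre of its underside, z up, x and y across its flat sides.
- cup: blue collapsible drinking cup, open above, stepped wall, 68 mm across the rim, 48 mm at the foot, 58 mm high, loose and light, not to be moved. Origin: centre of its underside, z up.
- glass_box: closed rectangular glass food container with a grey lid and four white edge clips, 122 (x) x 172 (y) x 64 mm high over the clips, loose, not to be moved. Origin: centre of its underside, z up.
There are look-alikes about, which are no part of the job. What is shaped like the jar_small but red is not meant.

How it is judged (in metres and radians):
At the end, for the whole second after the job is handed in: Each round jar stands upright (within 0.1 rad) and at rest inside the ring of its own size, its underside on the turntable's top (within 5 mm of the ring's underside) and its axis within 12 mm of the ring's; both square jars, the cup and the glass container are within 30 mm of where they were (horizontal distance between jar_small and holder_small below 0.012 m and z of jar_small in the frame of holder_small between -0.005 and 0.005 m and angle between each of jar_small, jar_medium, jar_large's own z axis and vertical below 0.1 rad and linear speed of each of jar_small, jar_medium, jar_large below 0.02 m/s and horizontal distance between jar_medium and holder_medium below 0.012 m and z of jar_medium in the frame of holder_medium between -0.005 and 0.005 m and horizontal distance between jar_large and holder_large below 0.012 m and z of jar_large in the frame of holder_large between -0.005 and 0.005 m and distance of each of square_a, square_b, cup, glass_box from where it was at the start of the episode below 0.03 m); the robot touches nothing.
It fails at once if a round jar is dropped (falls freely from more than about 3 cm) or thrown ((linear speed of jar_small above 0.8 m/s and contact force between jar_small and the fingers below 0.05 N) or (linear speed of jar_medium above 0.8 m/s and contact force between jar_medium and the fingers below 0.05 N) or (linear speed of jar_large above 0.8 m/s and contact force between jar_large and the fingers below 0.05 N)).
It fails at once if a round jar is tipped over (angle between any of jar_small, jar_medium, jar_large's own z axis and vertical above 0.8 rad).
It fails at once if a square jar, the cup or the glass container is pushed more than 3 cm (distance of any of square_a, square_b, cup, glass_box from where it was at the start of the episode above 0.03 m).
It fails at once if a square jar, the cup or the glass container is knocked over (angle between any of square_a, square_b, cup, glass_box's own z axis and vertical above 0.5 rad).
It also fails if it takes over 96 s, if anything falls off the work surface, if the arm or the gripper's body presses on something with over 40 N, if the wrist force passes 120 N, or if a joint passes its speed limit or range.

## Working session

There is one attempt and no reset: what is moved stays moved. The work goes in short steps, Python scripts to look and compute and a shell command to move; the robot and the scene stay as the last step left them, time stands still between calls to the robot, and variables do not carry over. Pictures are saved under pics/ and viewed, and the job is handed in when it is done.

```bash
mkdir -p pics; python3 - <<'E'
from plant import sensors,cams
import cv2
s=sensors.get_state();print(s)
for n in("scene","top","wrist"):
    c=cams.capture(n);cv2.imwrite(f"pics/{n}0.png",c["image"][:,:,::-1]);print(n,{k:v for k,v in c.items() if k!="image"})
E
```

```text
{'time_s': 0.0, 'joints': array([-4.77220354e+01,  2.05905728e+01,  6.34435099e-01, -2.18962440e-02,
       -7.01351338e+01, -1.65063288e+01]), 'qd': array([0.02833146, 0.07405802, 0.0670989 , 0.08529021, 0.0216282 ,
       0.05424244]), 'joint_torque': array([ 6.34924309e-04, -5.82719564e+01,  2.93068618e+01,  6.99757889e+00,
        6.84404396e-03, -1.67775456e-04]), 'tcp_pos': array([ 0.29325014, -0.6074326 ,  0.22563185]), 'eef_rot': array([  3.79900976,  89.90643543, 119.56318875]), 'contact_force': array([ 0.06144892,  0.37970894, -0.27287558]), 'moment': array([0.02499496, 0.02007001, 0.03160536]), 'gripper_width': 0.08771393715365619}
scene {'fov_y': 50.54307739811751, 'cx': 316.632645898964, 'cy': 246.48382454266994, 'D': array([0.02472223, 0.        , 0.        , 0.        , 0.        ]), 'xyz': array([1.06307742, 0.47171262, 0.73413351]), 'rotation': array([-137.035466  ,   -0.67879194,  138.5786288 ])}
top {'fov_y': 45.21628452056291, 'cx': 324.02600427724195, 'cy': 232.2084916165861, 'D': array([0.0604876, 0.       , 0.       , 0.       , 0.       ]), 'xyz': array([ 0.44849576, -0.02288229,  1.10874316]), 'rotation': array([-170.47348987,    1.64241728,  -90.9261824 ])}
wrist {'fov_y': 60.17694292028821, 'cx': 317.08813100241014, 'cy': 234.67042973993603, 'D': array([0.02059277, 0.        , 0.        , 0.        , 0.        ]), 'xyz': array([ 0.23422483, -0.63594707,  0.38531769]), 'rotation': array([ 1.65795190e+02, -1.24383188e-01,  1.15801933e+02])}
```

View pics/top0.png

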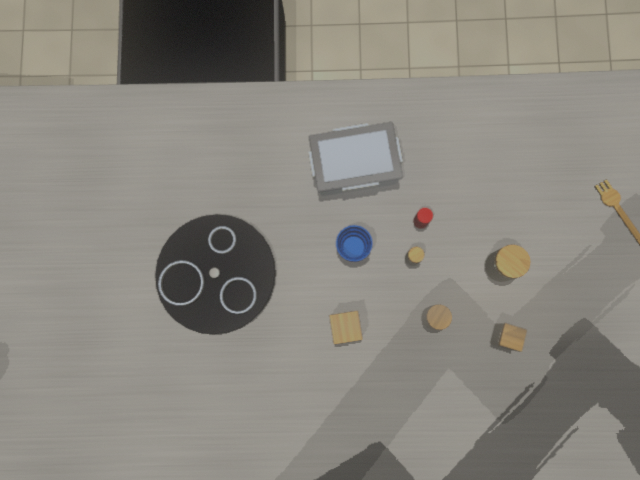

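View pics/scene0.png

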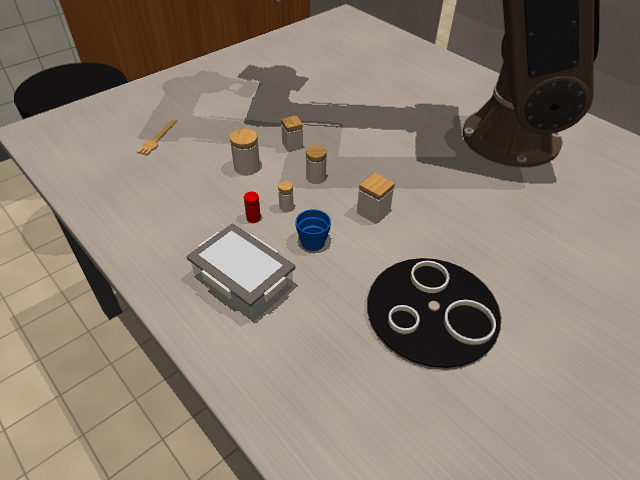

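View pics/wrist0.png

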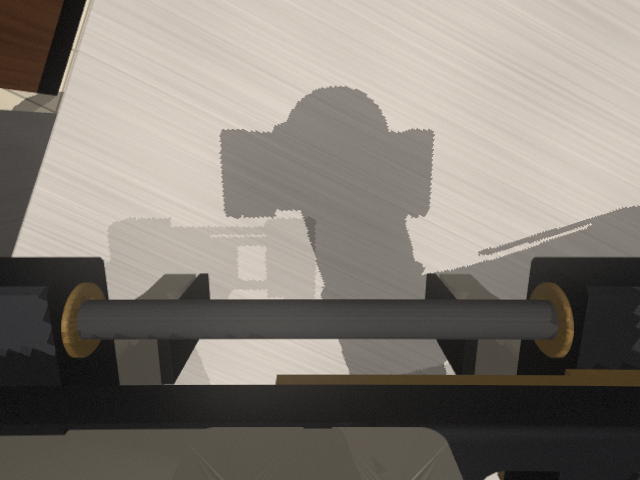

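The top view shows the plate at about (215,273), with the rings at (222,240) small, (238,295) medium and (181,282) large. The round lids are at (416,255) small, (439,317) medium and (513,262) large. The red look-alike is at (425,216) and the squares are at (346,327) and (513,337). I'll enlarge to read them more closely.

```bash
python3 - <<'E'
import cv2
im=cv2.imread("pics/top0.png")
a=cv2.resize(im[190:370,390:550],None,fx=4.0,fy=3.3333*1.2,interpolation=cv2.INTER_CUBIC)
a=cv2.resize(im[200:350,390:550],None,fx=4,fy=4,interpolation=cv2.INTER_CUBIC);cv2.imwrite("pics/c1.png",a)
a=cv2.resize(im[205:340,145:285],None,fx=4,fy=4,interpolation=cv2.INTER_CUBIC);cv2.imwrite("pics/c2.png",a)
E
```

```text
(no output)
```

View pics/c1.png

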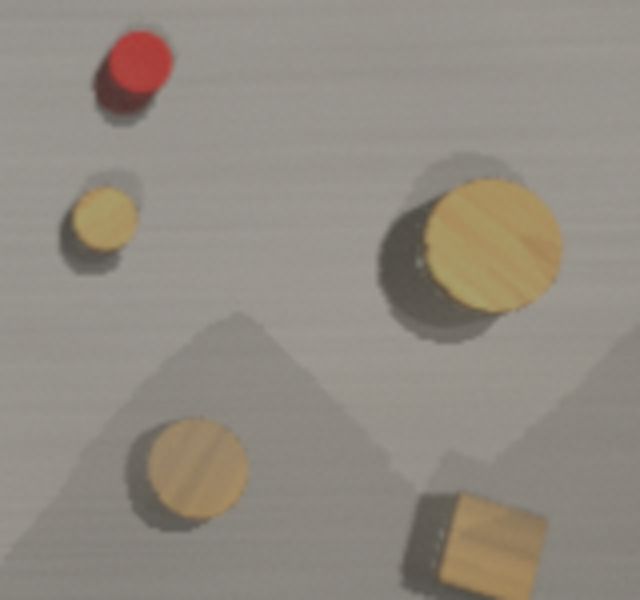

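View pics/c2.png

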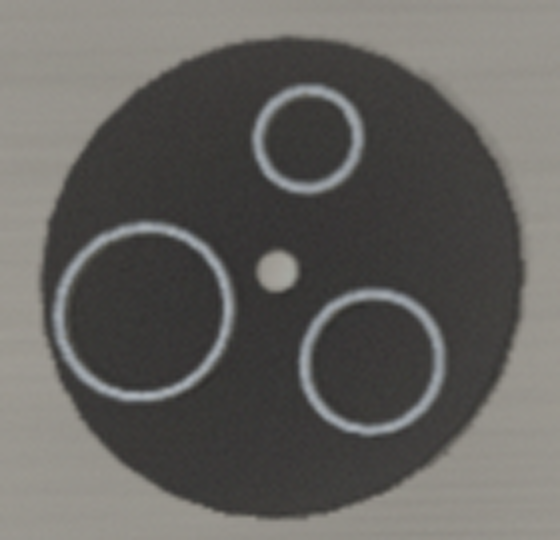

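```bash
cat > h.py <<'E'
import numpy as np,cv2
from scipy.spatial.transform import Rotation as Ro
def K(c):
    f=240/np.tan(np.radians(c["fov_y"]/2));return np.array([[f,0,c["cx"]],[0,f,c["cy"]],[0,0,1]])
def rot(c): return Ro.from_euler("xyz",c["rotation"],degrees=True).as_matrix()
def ray(c,uv,z):
    p=cv2.undistortPoints(np.array([[uv]],float),K(c),c["D"])[0,0]
    d=rot(c)@np.array([p[0],p[1],1]);o=np.array(c["xyz"]);return o+d*(z-o[2])/d[2]
def proj(c,P):
    R=rot(c).T;return cv2.projectPoints(np.atleast_2d(P).astype(float),cv2.Rodrigues(R)[0],-R@np.array(c["xyz"]),K(c),c["D"])[0][:,0]
E
python3 - <<'E'
from h import *
from plant import cams
c=cams.capture("top");s=cams.capture("scene")
f=lambda x,y,ox,oy:(ox+(x+.5)/4-.5,oy+(y+.5)/4-.5)
P={}
for n,uv,z in [("js",f(105.5,219,390,200),.062),("jm",f(198,468,390,200),.074),("jl",f(493.5,245,390,200),.086),("red",f(140.5,62,390,200),.062),("sqa",f(493,547,390,200),.07),
 ("hs",f(308,139,145,205),.028),("hm",f(372.5,362,145,205),.028),("hl",f(144.5,312,145,205),.028),("plate",f(283,278,145,205),.016),("hub",f(278,271,145,205),.022),("sqb",(346,327.5),.08),("cup",(354.5,243.5),.058),("box",(355.5,157),.064)]:
    P[n]=ray(c,uv,z);print(n,P[n].round(4))
for h in("hs","hm","hl"):print(np.linalg.norm((P[h]-P["plate"])[:2]))
print(np.linalg.norm((P["hs"]-P["hm"])[:2]),np.linalg.norm((P["hs"]-P["hl"])[:2]),np.linalg.norm((P["hl"]-P["hm"])[:2]))
im=s["image"][:,:,::-1].copy()
def circ(p,r,col):
    t=np.linspace(0,6.28,60);q=proj(s,np.c_[p[0]+r*np.cos(t),p[1]+r*np.sin(t),0*t+p[2]])
    return q
big=cv2.resize(im[100:380,180:520],None,fx=2.3,fy=2.3,interpolation=cv2.INTER_CUBIC)
for n,r in [("js",.015),("jm",.0225),("jl",.03),("hs",.022),("hm",.03),("hl",.038),("plate",.115)]:
    q=((circ(P[n],r,0)-[180,100]+.5)*2.3-.5)
    cv2.polylines(big,[np.round(q).astype(int)],True,(0,255,0),1)
cv2.imwrite("pics/ov.png",big)
E
```

```text
js [ 0.5803 -0.1624  0.062 ]
jm [ 0.4677 -0.1963  0.074 ]
jl [ 0.5626 -0.3276  0.086 ]
red [ 0.6527 -0.1815  0.062 ]
sqa [ 0.4322 -0.3224  0.07  ]
hs [0.6207 0.2004 0.028 ]
hm [0.5144 0.1687 0.028 ]
hl [0.54   0.2762 0.028 ]
plate [0.5558 0.2139 0.016 ]
hub [0.5586 0.215  0.022 ]
sqb [ 0.4511 -0.0321  0.08  ]
cup [ 0.6031 -0.0514  0.058 ]
box [ 0.7661 -0.0571  0.064 ]
0.06626266554895839
0.06133198650542925
0.06426705550064397
0.11094128301868574 0.11068745878487674 0.11052998995333772
```

View pics/ov.png

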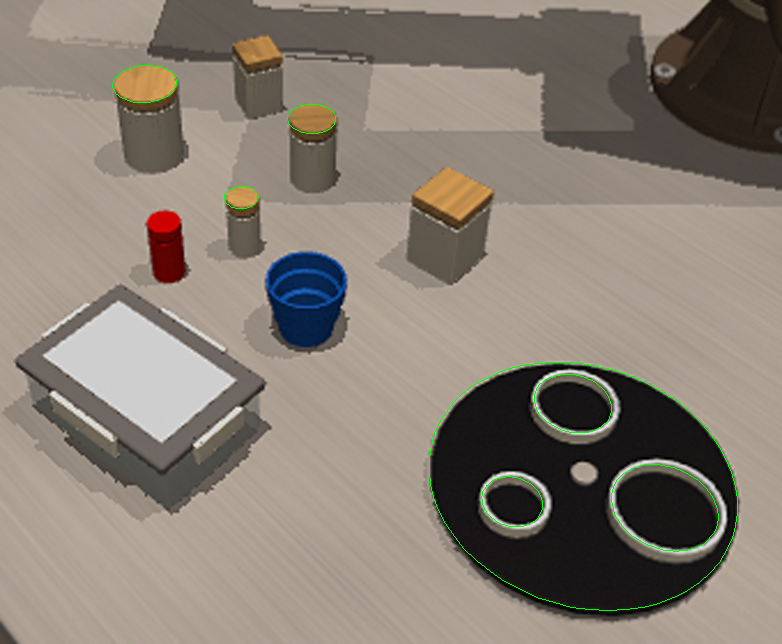

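```bash
cat >> h.py <<'E'
T=dict(js=(.5803,-.1624),jm=(.4677,-.1963),jl=(.5626,-.3276),hs=(.6207,.2004),hm=(.5144,.1687),hl=(.540,.2762))
def go(name,z):
    from plant import sensors
    s=sensors.get_state();R=Ro.from_euler("xyz",s["eef_rot"],degrees=True).as_matrix()
    d=np.array([*T[name],z])-s["tcp_pos"];print(name,"tool cm",(R.T@d*100).round(2),"tcp",s["tcp_pos"].round(4),"w",s["gripper_width"],"F",s["contact_force"].round(1),"j",s["joints"].round(0),"t",s["time_s"])
    return R
E
python3 -c "
from h import *
print(go('jl',.226).round(3))"
```

```text
jl tool cm [ 2.000e-02 -3.642e+01  1.352e+01] tcp [ 0.2934 -0.6077  0.2261] w 0.08739702638758239 F [ 0.2  0.2 -0.1] j [-48.  21.   1.  -0. -70. -17.] t 0.25
[[-0.    -0.901 -0.435]
 [ 0.001 -0.435  0.901]
 [-1.     0.     0.001]]
```

```bash
python3 -m handwheel '[0,-3,1.1,0, 0,-7.3,2.7,0, 0,-12.7,4.7,0, 0,-18.2,6.8,0, 0,-23.7,8.8,0, 0,-29.1,10.8,0, 0,-33.5,12.4,0, 0,-36.4,13.5,0, 0,-36.4,13.5,0, 0,-36.4,13.5,0]' 8.76
python3 - <<'E'
from h import *
from plant import cams
c=cams.capture("wrist");cv2.imwrite("pics/w1.png",c["image"][:,:,::-1])
go("jl",.054)
E
```

```text
time_s: 1.5
tcp_pos: [0.5623, -0.3281, 0.2264]
eef_rot: [53.0, 90.0, 168.7]
contact_force: [-0.5, 0.3, -0.2]
gripper_width: 0.0874
jl tool cm [17.25 -0.09  0.05] tcp [ 0.562  -0.3285  0.2265] w 0.08755679415209058 F [-0.3 -0.4 -0.5] j [-13.  18.  -3.   0. -69. -51.] t 1.55
```

View pics/w1.png

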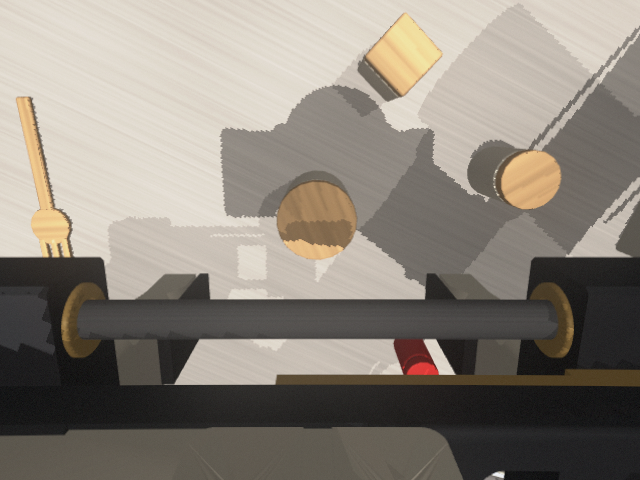

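The wrist view shows the large lid centred between the fingers at (317,220). Descending.

```bash
python3 -m handwheel '[1.5,0,0,0, 4,0,0,0, 7,0,0,0, 10,0,0,0, 13,0,0,0, 15,0,0,0, 16.5,0,0,0, 17.2,0,0,0, 17.2,0,0,0, 17.2,0,0,0]' && python3 -m handwheel '[0,0,0,0, 0,0,0,0, 0,0,0,0, 0,0,0,0, 0,0,0,0, 0,0,0,0, 0,0,0,0, 0,0,0,0, 0,0,0,0, 0,0,0,0]' 5.0 25
```

```text
time_s: 2.8
tcp_pos: [0.5631, -0.3282, 0.0554]
eef_rot: [-134.4, 89.9, -18.7]
contact_force: [-0.0, 0.8, 0.2]
gripper_width: 0.0874
time_s: 4.05
tcp_pos: [0.5627, -0.3281, 0.0547]
eef_rot: [-143.3, 90.0, -27.5]
contact_force: [1.1, -0.3, 3.8]
gripper_width: 0.0596
```

```bash
python3 -m handwheel '[-0.7,0,0,0, -2,0,0,0, -4,0,0,0, -6.5,0,0,0, -9,0,0,0, -11.5,0,0,0, -13.5,0,0,0, -14.6,0,0,0, -15,0,0,0, -15,0,0,0]' 
python3 - <<'E'
from h import *
go("hl",.205)
E
```

```text
time_s: 5.3
tcp_pos: [0.5623, -0.3279, 0.2041]
eef_rot: [28.7, 90.0, 144.4]
contact_force: [0.3, 0.1, -3.8]
gripper_width: 0.0597
hl tool cm [ -0.06 -24.25  55.37] tcp [ 0.5623 -0.3279  0.2041] w 0.059695728577548665 F [ 0.3  0.1 -3.8] j [-13.  19.  -4.  -0. -67. -51.] t 5.3
```

```bash
python3 -m handwheel '[0,-0.5,1.1,0, 0,-1.5,3.3,0, 0,-2.9,6.6,0, 0,-4.4,10,0, 0,-5.8,13.3,0, 0,-7.3,16.6,0, 0,-8.7,19.9,0, 0,-10.2,23.3,0, 0,-11.6,26.6,0, 0,-13.1,29.9,0]' && python3 -m handwheel '[0,-1.5,3.3,0, 0,-2.9,6.6,0, 0,-4.4,10,0, 0,-5.8,13.3,0, 0,-7.3,16.6,0, 0,-8.7,19.9,0, 0,-10,23,0, 0,-10.8,24.8,0, 0,-11.1,25.5,0, 0,-11.1,25.5,0]'
python3 - <<'E'
from h import *
go("hl",.0707)
E
```

```text
time_s: 6.55
tcp_pos: [0.5497, -0.0002, 0.204]
eef_rot: [68.0, 90.0, -176.2]
contact_force: [0.8, -1.1, -3.8]
gripper_width: 0.0595
time_s: 7.8
tcp_pos: [0.5393, 0.2759, 0.2043]
eef_rot: [108.3, 90.0, -135.9]
contact_force: [0.0, -0.3, -3.1]
gripper_width: 0.0594
hl tool cm [13.36 -0.08 -0.  ] tcp [0.5393 0.2759 0.2043] w 0.05943612568736515 F [ 0.  -0.3 -3.1] j [  46.   15.  -10.   -0.  -65. -110.] t 7.8
```

```bash
python3 -m handwheel '[0.7,0,0,0, 2,0,0,0, 4,0,0,0, 6,0,0,0, 8,0,0,0, 9.5,0,0,0, 10.2,0,0,0, 10.5,0,0,0, 10.5,0,0,0, 10.5,0,0,0]'
python3 - <<'E'
from h import *
from plant import cams
c=cams.capture("scene");cv2.imwrite("pics/s2.png",cv2.resize(c["image"][220:400,330:550,::-1],None,fx=3.3,fy=3.3,interpolation=cv2.INTER_CUBIC))
go("hl",.0707)
E
```

```text
time_s: 9.05
tcp_pos: [0.5399, 0.2764, 0.1002]
eef_rot: [-75.1, 89.9, 40.7]
contact_force: [0.5, -0.3, -3.5]
gripper_width: 0.0591
hl tool cm [ 2.95  0.   -0.02] tcp [0.5399 0.2764 0.1002] w 0.05960905458349287 F [ 0.6  0.5 -2.9] j [  46.   20.  -18.    0.  -52. -110.] t 9.1
```

View pics/s2.png

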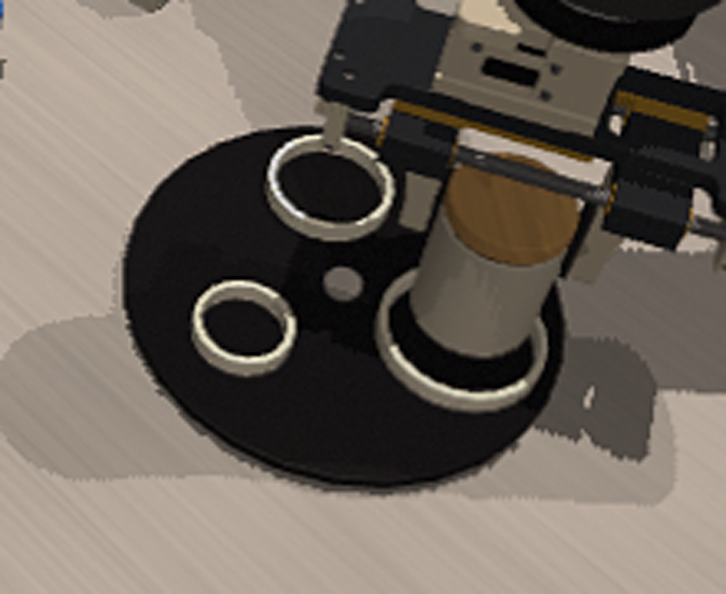

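The large jar hangs upright over the large ring, at about (495,300) in the crop. Lowering it slowly.

```bash
python3 -m handwheel '[0.4,0,0,0, 1,0,0,0, 1.6,0,0,0, 2.1,0,0,0, 2.4,0,0,0, 2.6,0,0,0, 2.8,0,0,0, 2.9,0,0,0, 2.95,0,0,0, 2.95,0,0,0]'
```

```text
time_s: 10.35
tcp_pos: [0.5398, 0.2761, 0.0707]
eef_rot: [-88.5, 90.0, 27.3]
contact_force: [-2.5, -0.9, 4.5]
gripper_width: 0.0596
```

```bash
python3 -m handwheel '[0,0,0,0, 0,0,0,0, 0,0,0,0, 0,0,0,0, 0,0,0,0, 0,0,0,0, 0,0,0,0, 0,0,0,0, 0,0,0,0, 0,0,0,0]' 8.7 && python3 -m handwheel '[-1,0,0,0, -2.5,0,0,0, -4.5,0,0,0, -7,0,0,0, -9.5,0,0,0, -12,0,0,0, -14,0,0,0, -14.5,0,0,0, -14.5,0,0,0, -14.5,0,0,0]'
python3 - <<'E'
from h import *
from plant import cams
c=cams.capture("scene");cv2.imwrite("pics/s3.png",cv2.resize(c["image"][220:400,330:550,::-1],None,fx=3.3,fy=3.3,interpolation=cv2.INTER_CUBIC))
go("jm",.215)
E
```

```text
time_s: 11.6
tcp_pos: [0.5396, 0.2761, 0.0701]
eef_rot: [-111.3, 90.0, 4.5]
contact_force: [-0.3, 0.5, -0.1]
gripper_width: 0.087
time_s: 12.85
tcp_pos: [0.5392, 0.2758, 0.2142]
eef_rot: [99.7, 89.9, -144.6]
contact_force: [-0.0, -0.1, -0.6]
gripper_width: 0.087
jm tool cm [-3.000e-02  2.696e+01 -3.941e+01] tcp [0.5392 0.2758 0.2141] w 0.08731999576805567 F [-0.1 -0.4  0.5] j [  46.   15.   -9.   -0.  -66. -110.] t 12.9
```

View pics/s3.png

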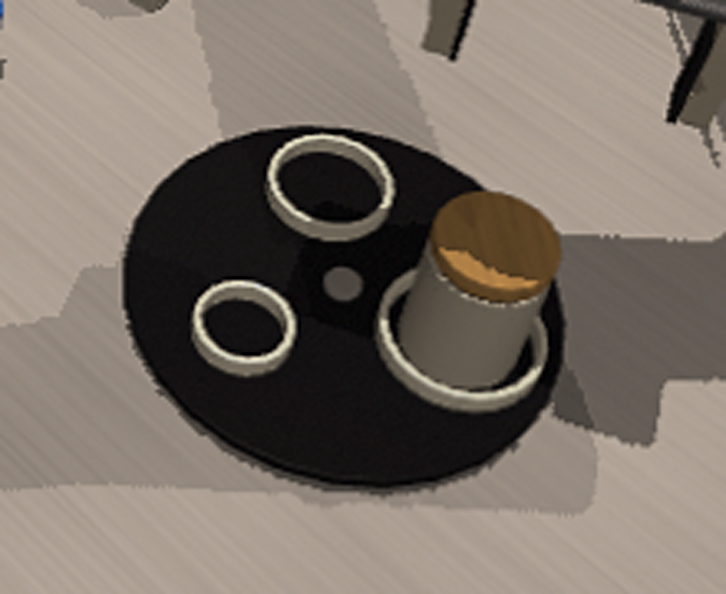

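The large jar stands upright inside its ring, lid at about (495,245) in the crop. Next is the medium jar.

```bash
python3 -m handwheel '[0,1.3,-2,0, 0,4,-5.9,0, 0,7.6,-11,0, 0,11.1,-16.1,0, 0,14.6,-21.3,0, 0,18.1,-26.4,0, 0,21.6,-31.5,0, 0,24.6,-35.8,0, 0,27,-39.4,0, 0,27,-39.4,0]'
python3 -m handwheel '[0,0,0,0, 0,0,0,0, 0,0,0,0, 0,0,0,0, 0,0,0,0, 0,0,0,0, 0,0,0,0, 0,0,0,0, 0,0,0,0, 0,0,0,0]' 7
python3 - <<'E'
from h import *
from plant import cams
c=cams.capture("wrist");cv2.imwrite("pics/w2.png",c["image"][:,:,::-1])
go("jm",.042)
print(proj(c,[.4677,-.1963,.074]))
E
```

```text
time_s: 14.15
tcp_pos: [0.4661, -0.1989, 0.2145]
eef_rot: [69.7, 89.9, -174.8]
contact_force: [0.4, 0.2, 0.3]
gripper_width: 0.0871
time_s: 15.4
tcp_pos: [0.4678, -0.1962, 0.2151]
eef_rot: [-149.3, 90.0, -33.6]
contact_force: [-0.2, -0.3, -0.2]
gripper_width: 0.0701
jm tool cm [ 1.73e+01  1.00e-02 -1.00e-02] tcp [ 0.4677 -0.1961  0.215 ] w 0.07001537563198389 F [-0.8 -0.2 -0.5] j [ -1.   5. -21.  -0. -64. -64.] t 15.45
[[316.23293993 220.68814456]]
```

View pics/w2.png

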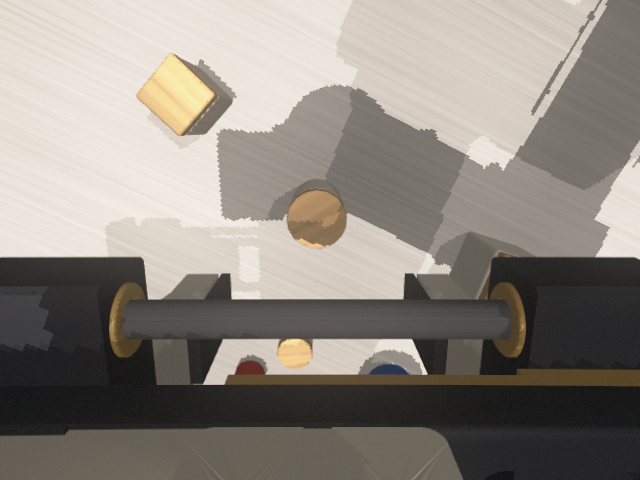

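The medium lid is at (317,219) against a predicted (316,221), so it is centred. Descending and gripping.

```bash
python3 -m handwheel '[1.5,0,0,0, 4,0,0,0, 7,0,0,0, 10,0,0,0, 13,0,0,0, 15,0,0,0, 16.5,0,0,0, 17.3,0,0,0, 17.3,0,0,0, 17.3,0,0,0]' && python3 -m handwheel '[0,0,0,0, 0,0,0,0, 0,0,0,0, 0,0,0,0, 0,0,0,0, 0,0,0,0, 0,0,0,0, 0,0,0,0, 0,0,0,0, 0,0,0,0]' 3.5 20
```

```text
time_s: 16.7
tcp_pos: [0.4683, -0.1962, 0.0427]
eef_rot: [-123.0, 89.9, -7.2]
contact_force: [-0.2, -0.0, 0.6]
gripper_width: 0.0699
time_s: 17.95
tcp_pos: [0.468, -0.1961, 0.0423]
eef_rot: [-127.7, 90.0, -11.9]
contact_force: [-0.9, 0.2, 5.0]
gripper_width: 0.0445
```

```bash
python3 -m handwheel '[-0.7,0,0,0, -2,0,0,0, -4,0,0,0, -6.5,0,0,0, -9,0,0,0, -11.5,0,0,0, -13.5,0,0,0, -14.6,0,0,0, -15,0,0,0, -15,0,0,0]' 
python3 - <<'E'
from h import *
go("hm",.192)
E
```

```text
time_s: 19.2
tcp_pos: [0.4675, -0.196, 0.1918]
eef_rot: [40.8, 90.0, 156.5]
contact_force: [-0.2, -0.1, -2.5]
gripper_width: 0.0445
hm tool cm [-2.000e-02 -2.008e+01  3.081e+01] tcp [ 0.4675 -0.196   0.1918] w 0.04447770907253656 F [-0.2 -0.1 -2.5] j [ -1.   6. -23.  -0. -61. -64.] t 19.2
```

```bash
python3 -m handwheel '[0,-0.8,1.2,0, 0,-2.4,3.7,0, 0,-4.8,7.4,0, 0,-7.2,11.1,0, 0,-9.6,14.8,0, 0,-12.1,18.5,0, 0,-14.5,22.2,0, 0,-16.9,25.9,0, 0,-18.9,29,0, 0,-20.1,30.8,0]' && python3 -m handwheel '[0,0,0,0, 0.7,0,0,0, 2,0,0,0, 4,0,0,0, 6,0,0,0, 8,0,0,0, 9.5,0,0,0, 10.2,0,0,0, 10.5,0,0,0, 10.5,0,0,0]'
python3 - <<'E'
from h import *
from plant import cams
c=cams.capture("scene");cv2.imwrite("pics/s4.png",cv2.resize(c["image"][220:400,330:550,::-1],None,fx=3.3,fy=3.3,interpolation=cv2.INTER_CUBIC))
go("hm",.0583)
E
```

```text
time_s: 20.45
tcp_pos: [0.5144, 0.1708, 0.1913]
eef_rot: [93.8, 89.9, -150.4]
contact_force: [0.2, -0.6, -1.9]
gripper_width: 0.0446
time_s: 21.7
tcp_pos: [0.5151, 0.1687, 0.0873]
eef_rot: [-90.5, 90.0, 25.3]
contact_force: [0.1, 0.1, -1.6]
gripper_width: 0.0444
hm tool cm [2.92 0.08 0.02] tcp [0.5152 0.1688 0.0875] w 0.044556323303390814 F [-0.6 -0.1 -0.6] j [  39.   16.  -27.    0.  -48. -103.] t 21.75
```

View pics/s4.png

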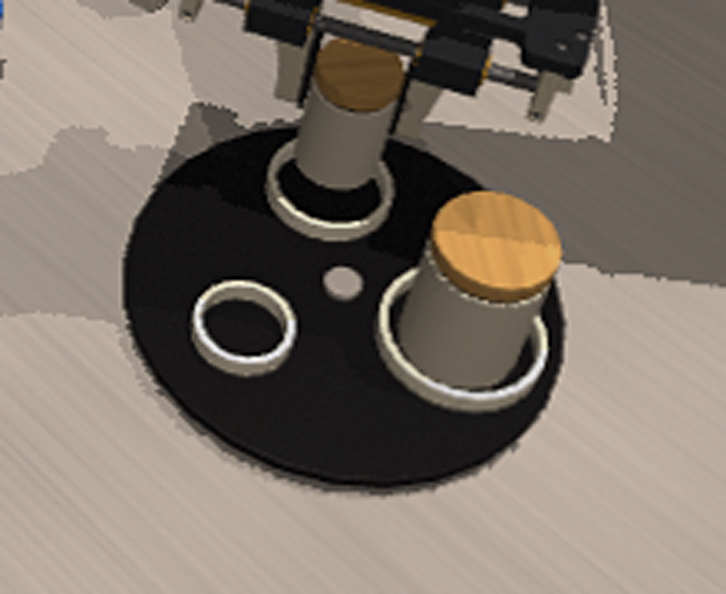

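The medium jar hangs upright over the medium ring, at about (345,130) in the crop. Lowering and releasing.

```bash
python3 -m handwheel '[0.4,0,0,0, 1,0,0,0, 1.6,0,0,0, 2.1,0,0,0, 2.4,0,0,0, 2.6,0,0,0, 2.8,0,0,0, 2.9,0,0,0, 2.9,0,0,0, 2.9,0,0,0]'; python3 -m handwheel '[0,0,0,0, 0,0,0,0, 0,0,0,0, 0,0,0,0, 0,0,0,0, 0,0,0,0, 0,0,0,0, 0,0,0,0, 0,0,0,0, 0,0,0,0]' 6.5
```

```text
time_s: 23.0
tcp_pos: [0.515, 0.1687, 0.0583]
eef_rot: [-91.1, 90.0, 24.7]
contact_force: [-0.5, 0.2, 1.6]
gripper_width: 0.0445
time_s: 24.25
tcp_pos: [0.5149, 0.1686, 0.0581]
eef_rot: [159.8, 90.0, -84.4]
contact_force: [-0.5, -0.6, 0.3]
gripper_width: 0.0649
```

```bash
python3 -m handwheel '[-1,0,0,0, -2.5,0,0,0, -4.5,0,0,0, -7,0,0,0, -9.5,0,0,0, -12,0,0,0, -14,0,0,0, -14.5,0,0,0, -14.5,0,0,0, -14.5,0,0,0]'
python3 - <<'E'
from h import *
from plant import cams
c=cams.capture("scene");cv2.imwrite("pics/s5.png",cv2.resize(c["image"][220:400,330:550,::-1],None,fx=3.3,fy=3.3,interpolation=cv2.INTER_CUBIC))
go("js",.2)
E
```

```text
time_s: 25.5
tcp_pos: [0.5144, 0.1684, 0.2023]
eef_rot: [92.6, 89.9, -151.7]
contact_force: [0.2, -0.2, 0.2]
gripper_width: 0.0652
js tool cm [  0.24   8.45 -32.66] tcp [0.5144 0.1684 0.2022] w 0.06524505497120504 F [ 0.7 -0.1  0.2] j [  39.    9.  -18.   -0.  -63. -103.] t 25.55
```

View pics/s5.png

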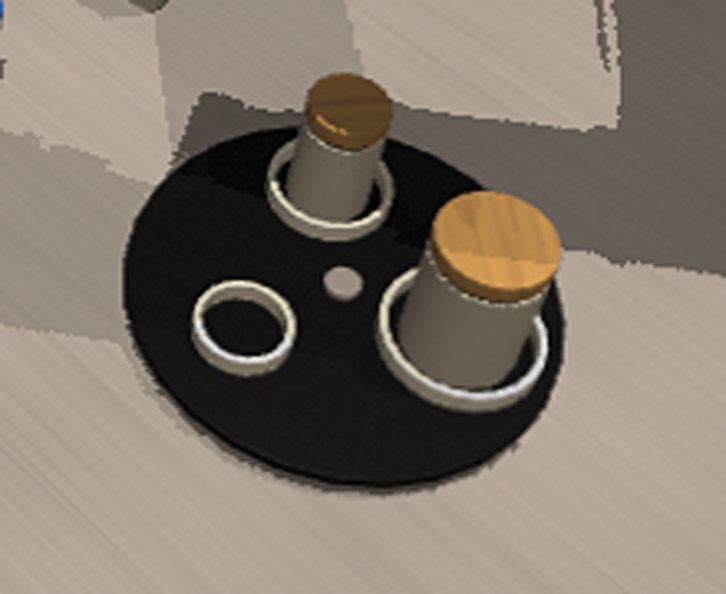

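The medium jar is in its ring. Next is the small one.

```bash
python3 -m handwheel '[0,0.4,-1.6,0, 0,1.3,-4.9,0, 0,2.4,-9.2,0, 0,3.5,-13.7,0, 0,4.7,-18.3,0, 0,5.9,-22.9,0, 0,7.1,-27.5,0, 0,8,-31.1,0, 0,8.4,-32.7,0, 0,8.4,-32.7,0]' 5.5
python3 -m handwheel '[0,0,0,0, 0,0,0,0, 0,0,0,0, 0,0,0,0, 0,0,0,0, 0,0,0,0, 0,0,0,0, 0,0,0,0, 0,0,0,0, 0,0,0,0]'
python3 - <<'E'
from h import *
from plant import cams
c=cams.capture("wrist");cv2.imwrite("pics/w3.png",c["image"][:,:,::-1])
go("js",.031)
print(proj(c,[*T["js"],.062]))
E
```

```text
time_s: 26.8
tcp_pos: [0.581, -0.1635, 0.2024]
eef_rot: [62.3, 89.9, 177.9]
contact_force: [0.9, 0.1, -0.2]
gripper_width: 0.055
time_s: 28.05
tcp_pos: [0.5814, -0.1624, 0.2031]
eef_rot: [-23.2, 90.0, 92.6]
contact_force: [-0.1, -0.4, -0.4]
gripper_width: 0.055
js tool cm [17.2   0.1   0.04] tcp [ 0.5814 -0.1624  0.203 ] w 0.055243639870476945 F [ 0.4 -0.4  0.4] j [  3.  15. -11.  -0. -65. -67.] t 28.1
[[316.99988157 219.54659324]]
```

View pics/w3.png

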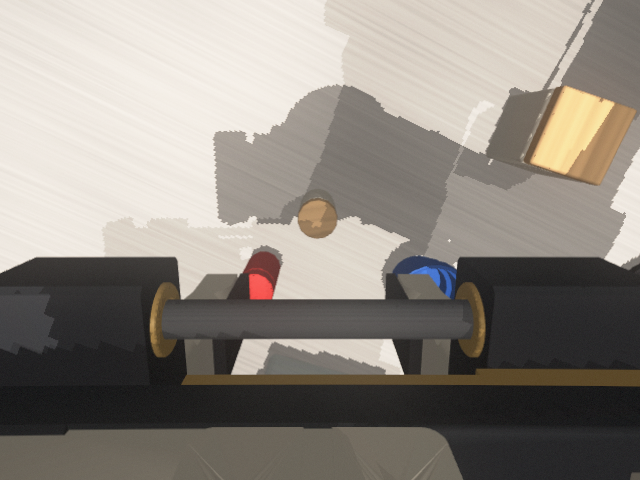

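The small lid is at (317,218) against a predicted (317,220). The red look-alike at (262,275) and the cup at (430,270) clear the fingers.

```bash
python3 -m handwheel '[1.5,0.1,0,0, 4,0.1,0,0, 7,0.1,0,0, 10,0.1,0,0, 13,0.1,0,0, 15,0.1,0,0, 16.5,0.1,0,0, 17.2,0.1,0,0, 17.2,0.1,0,0, 17.2,0.1,0,0]' && python3 -m handwheel '[0,0,0,0, 0,0,0,0, 0,0,0,0, 0,0,0,0, 0,0,0,0, 0,0,0,0, 0,0,0,0, 0,0,0,0, 0,0,0,0, 0,0,0,0]' 2 15
```

```text
time_s: 29.35
tcp_pos: [0.5811, -0.1628, 0.0318]
eef_rot: [-117.4, 89.9, -1.6]
contact_force: [0.6, 0.6, -0.4]
gripper_width: 0.0552
time_s: 30.6
tcp_pos: [0.5806, -0.1628, 0.0313]
eef_rot: [-126.1, 90.0, -10.3]
contact_force: [-0.5, 0.6, 5.1]
gripper_width: 0.0296
```

```bash
python3 -m handwheel '[-0.7,0,0,0, -2,0,0,0, -4,0,0,0, -6.5,0,0,0, -9,0,0,0, -11.5,0,0,0, -13.5,0,0,0, -14.6,0,0,0, -15,0,0,0, -15,0,0,0]' 
python3 - <<'E'
from h import *
go("hs",.181)
E
```

```text
time_s: 31.85
tcp_pos: [0.5802, -0.1627, 0.1807]
eef_rot: [43.3, 90.0, 159.0]
contact_force: [0.6, 0.0, -1.6]
gripper_width: 0.0297
hs tool cm [-2.000e-02 -1.943e+01  3.094e+01] tcp [ 0.5802 -0.1627  0.1807] w 0.029680668731575714 F [ 0.6  0.  -1.6] j [  3.  16. -12.  -0. -62. -67.] t 31.85
```

```bash
python3 -m handwheel '[0,-0.8,1.2,0, 0,-2.3,3.7,0, 0,-4.7,7.4,0, 0,-7,11.1,0, 0,-9.3,14.8,0, 0,-11.7,18.6,0, 0,-14,22.3,0, 0,-16.3,26,0, 0,-18.3,29.1,0, 0,-19.4,30.9,0]' && python3 -m handwheel '[0,0,0,0, 0.7,0,0,0, 2,0,0,0, 4,0,0,0, 6,0,0,0, 8,0,0,0, 9.5,0,0,0, 10.2,0,0,0, 10.5,0,0,0, 10.5,0,0,0]'
python3 - <<'E'
from h import *
from plant import cams
c=cams.capture("scene");cv2.imwrite("pics/s6.png",cv2.resize(c["image"][220:400,330:550,::-1],None,fx=3.3,fy=3.3,interpolation=cv2.INTER_CUBIC))
go("hs",.0473)
E
```

```text
time_s: 33.1
tcp_pos: [0.6203, 0.2022, 0.18]
eef_rot: [90.9, 89.9, -153.2]
contact_force: [-0.8, -0.5, -1.8]
gripper_width: 0.0296
time_s: 34.35
tcp_pos: [0.6211, 0.1999, 0.0764]
eef_rot: [-91.9, 90.0, 23.8]
contact_force: [0.7, -0.9, -1.0]
gripper_width: 0.0298
hs tool cm [2.93 0.03 0.06] tcp [0.6212 0.2    0.0766] w 0.02972315497490304 F [ 0.7 -0.2 -2.5] j [ 35.  26. -13.   0. -52. -99.] t 34.4
```

View pics/s6.png

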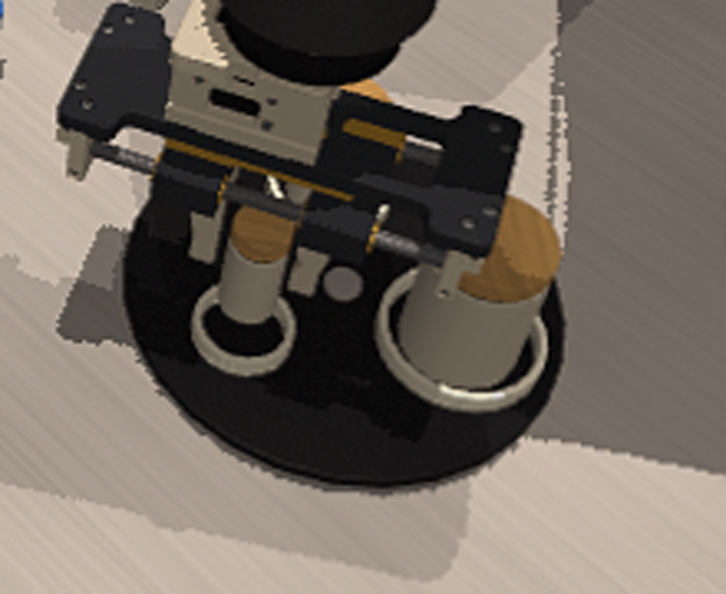

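The small jar hangs over its ring. The gripper body overlaps the large jar in plan, with only about 11 mm of height to spare. I'll turn 39° about the tool axis to clear it before lowering.

```bash
python3 -m handwheel '[0,0,-0.05,4, 0,0,0,10, 0,0,0,16, 0,0,0,22, 0,0,0,28, 0,0,0,34, 0,0,0,38, 0,0,0,39, 0,0,0,39, 0,0,0,39]'
python3 - <<'E'
from h import *
from plant import cams
c=cams.capture("scene");cv2.imwrite("pics/s7.png",cv2.resize(c["image"][220:400,330:550,::-1],None,fx=3.3,fy=3.3,interpolation=cv2.INTER_CUBIC))
print(go("hs",.0473).round(2))
E
```

```text
time_s: 35.65
tcp_pos: [0.6209, 0.1999, 0.0762]
eef_rot: [-47.4, 90.0, 29.4]
contact_force: [-0.0, -1.4, -1.5]
gripper_width: 0.0297
hs tool cm [2.89 0.03 0.05] tcp [0.6209 0.1999 0.0762] w 0.029618049234465427 F [ 0.1  0.  -1.1] j [  35.   26.  -13.   -0.  -52. -138.] t 35.7
[[ 0.   -0.97  0.23]
 [ 0.    0.23  0.97]
 [-1.   -0.    0.  ]]
```

View pics/s7.png

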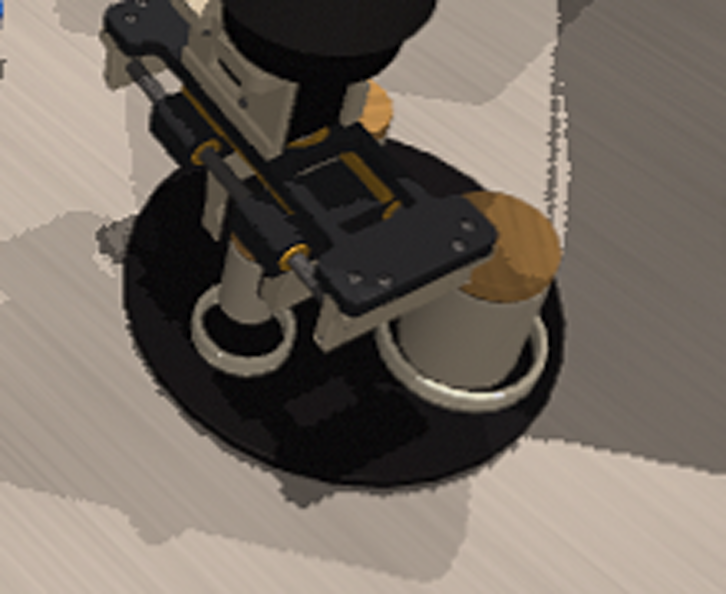

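The gripper body now clears the large jar in plan, and the small jar is still over its ring at about (245,290). Lowering and releasing with a small opening.

```bash
python3 -m handwheel '[0.4,0,0,0, 1,0,0,0, 1.6,0,0,0, 2.1,0,0,0, 2.4,0,0,0, 2.6,0,0,0, 2.8,0,0,0, 2.9,0,0,0, 2.9,0,0,0, 2.9,0,0,0]'; python3 -m handwheel '[0,0,0,0, 0,0,0,0, 0,0,0,0, 0,0,0,0, 0,0,0,0, 0,0,0,0, 0,0,0,0, 0,0,0,0, 0,0,0,0, 0,0,0,0]' 5
```

```text
time_s: 36.95
tcp_pos: [0.621, 0.1999, 0.0473]
eef_rot: [-53.9, 90.0, 22.9]
contact_force: [-0.8, -0.4, 1.2]
gripper_width: 0.0295
time_s: 38.2
tcp_pos: [0.6209, 0.1998, 0.0471]
eef_rot: [21.7, 90.0, 98.4]
contact_force: [-0.4, -0.1, -0.1]
gripper_width: 0.05
```

```bash
python3 -m handwheel '[-1,0,0,0, -2.5,0,0,0, -4.5,0,0,0, -7,0,0,0, -9.5,0,0,0, -12,0,0,0, -14.5,0,0,0, -16.5,0,0,0, -17,0,0,0, -17,0,0,0]' && python3 -m handwheel '[0,0,-1,0, 0,0,-4,0, 0,0,-8,0, 0,0,-13,0, 0,0,-18,0, 0,0,-23,0, 0,0,-27,0, 0,0,-30,0, 0,0,-30,0, 0,0,-30,0]'
python3 - <<'E'
from h import *
from plant import cams
c=cams.capture("scene");cv2.imwrite("pics/s8.png",c["image"][:,:,::-1])
c=cams.capture("top");im=c["image"][:,:,::-1];cv2.imwrite("pics/t8.png",im)
cv2.imwrite("pics/t8c.png",cv2.resize(im[205:340,145:285],None,fx=4,fy=4,interpolation=cv2.INTER_CUBIC))
E
```

```text
time_s: 39.45
tcp_pos: [0.6207, 0.1999, 0.2175]
eef_rot: [-25.5, 90.0, 51.3]
contact_force: [0.3, -0.0, -0.1]
gripper_width: 0.0498
time_s: 40.7
tcp_pos: [0.5516, -0.0928, 0.2169]
eef_rot: [91.4, 90.0, 168.1]
contact_force: [0.2, 0.9, -0.1]
gripper_width: 0.0496
```

View pics/s8.png

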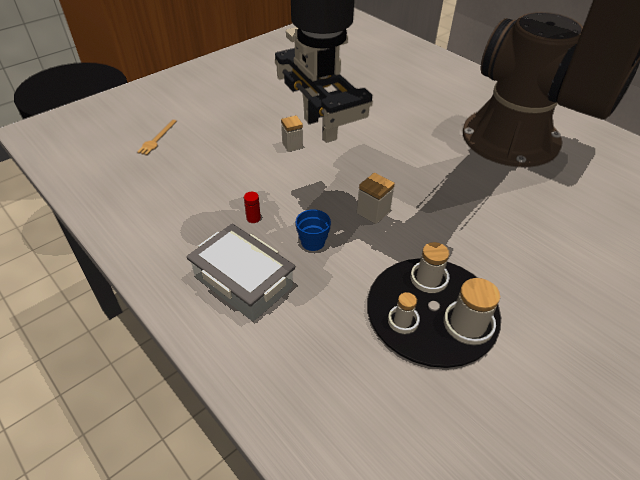

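View pics/t8c.png

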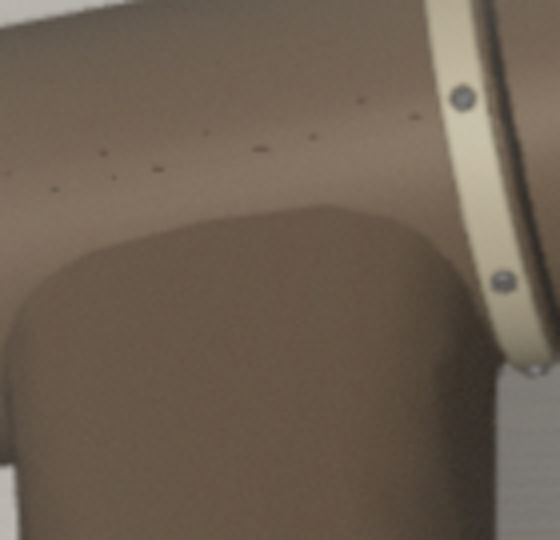

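View pics/t8.png

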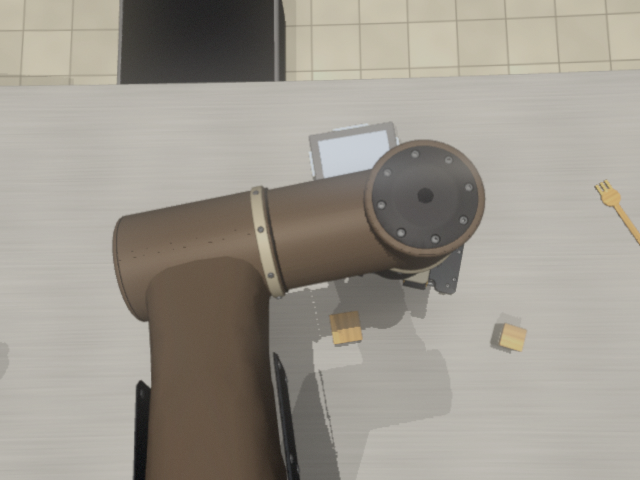

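The scene view shows all three jars upright in their rings, with lids at (407,300), (436,253) and (479,293). The others haven't moved. The arm hides the plate in the top view, so I'll overlay the expected lid circles on the scene picture.

```bash
python3 - <<'E'
from h import *
from plant import cams
c=cams.capture("scene");im=c["image"][:,:,::-1]
b=cv2.resize(im[220:380,350:530],None,fx=3.7,fy=3.7,interpolation=cv2.INTER_CUBIC);t=np.linspace(0,6.28,60)
for n,r,z in[("hs",.015,.078),("hm",.0225,.09),("hl",.03,.102)]:
  q=proj(c,np.c_[T[n][0]+r*np.cos(t),T[n][1]+r*np.sin(t),0*t+z]);cv2.polylines(b,[np.round((q-[350,220]+.5)*3.7-.5).astype(int)],True,(0,255,0),1)
cv2.imwrite("pics/s9.png",b)
a=cv2.imread("pics/scene0.png").astype(int);d=np.abs(a-im).max(2)
for n,(x,y,w,h) in dict(sqa=(278,112,28,42),cup=(292,205,40,48),box=(185,222,112,90),sqb=(355,170,42,52)).items(): print(n,np.median(d[y:y+h,x:x+w]))
E
```

```text
sqa 7.5
cup 4.0
box 1.0
sqb 6.0
```

View pics/s9.png

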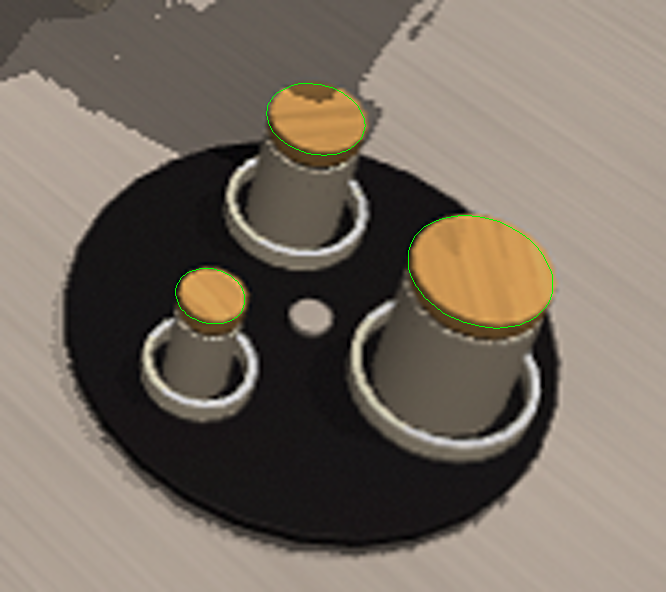

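All three lids sit within about a pixel of the predicted circles. Handing in.

```bash
python3 -c "
from plant import workorder;print(workorder.close_job())"
```

```text
the job is handed in; nothing more can be done
None
```

All three round jars are upright in the rings of their own size, and I handed the job in at about 41 s. I gripped each near the top, carried it over and lowered it onto the plate before opening the fingers. The hand-in reports no verdict.

- **Jar positions:** in the last scene picture all three lids matched their expected circles, centred on the rings at plate height, to about a pixel (roughly 1–2 mm).
- **Other objects:** the two square jars, the cup and the glass container show no movement in that picture. The robot was clear of everything, with its fingertips about 22 cm above the counter.
- **Check that failed:** the arm hid the turntable in the final top view, so the jar positions rest on the scene camera alone.

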